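# Hold the inspection torch on the heat sink

### The arm

A 6-joint arm with a two-finger parallel gripper is mounted at the origin on the work surface. World frame = base frame: x ahead of the robot, y to its left, z up, the work surface at z = 0. Lengths are in m, angles in degrees, forces in N, time in s.
With the tool pointing down it reaches from about 0.4 to 0.825 m from the base axis. Payload 7 kg.
Tool frame: the origin (TCP) lies midway between the tips of the shut fingers; the grasp point (between the pads) lies 19 mm behind it; z points along the fingers, y is the line along which they close (so a half turn about z gives the same grasp; the last joint's range is limited). The gripper opens to 88 mm and grips with 3 to 60 N. Pads are 19 mm wide; open, the fingers measure 130 mm over their backs; the gripper's body (78 mm by 193 mm) begins 47 mm behind the grasp point.
Start: joints at [-49.784, 20.546, 0.682, 0, -70.136, -16.507], TCP at [0.271, -0.618, 0.227] pointing down, gripper open.
Joint ranges: [-176.03, 176.03], [-82.01, 121.73], [-58.28, 71.71], [-173.87, 95.51], [-174.79, -0.11], [-173.66, 173.66]. Speed limits (degrees/s): [136.94, 136.94, 172.46, 180, 180, 180].

### API

Orientations are given as [roll, pitch, yaw] about the fixed x, y, z axes, in that order (R = Rz(yaw) Ry(pitch) Rx(roll)).
In Python, from plant import ctrl gives the robot as it stands. The module is installed in compiled form; this text tells all that it offers.
- The arm moves only by the tool send_rows, never from a script. Its argument "plan" is a list that holds one entry, the list of rows, each a list of 6 numbers: the shift along the tool's x, y, z in cm, then the turn, a rotation vector about the tool's x, y, z in degrees. A call has 1 to 8 rows; each row is the pose to reach, as a shift and turn from the pose commanded when the call began, along the tool's axes at that moment; what a row does not reach only later rows make up. A row lasts 1/12 s, in which the tool goes at most 41.7 mm and 7.16 degrees, less where a joint would pass 70% of its speed; a pose out of reach is approached as far as the arm can. A call with a gripper value outside its range is refused whole. "fingers" is the opening, from 0 (shut) to 1 (fully open), set as the call begins (left out, the last holds). The fingers move at their own pace and stop on an object; the grip force is fixed at half the most. Time passes only in rows, so rows that repeat a pose let the fingers close. It gives the time, the measured TCP pose, the force, the opening and the grip force at its end, in the units of the state.
- ctrl.get_obs(): the state, without advancing time (a new reading comes with each control period).
- ctrl.snapshot(name): name is "scene" or "top" or "wrist"; returns a dict with "img" (420x560x3 uint8, red, green, blue), "K" (3x3 intrinsics, pixels), "pose" (4x4, takes a point from camera to world coordinates). Camera axes: x right, y down, z forward; pixel columns grow to the right and rows downward; lengths in m; the calibration is good to about 2 mm. A picture is of the moment at which its call begins. There is no depth.
- ctrl.close_job(): hands the job in; it is judged then, once.
The state is a dict: "clock": time; "joint_pos": joint angles; "qvel": joint speeds; "tau": joint torques, N m; "tool_pos": TCP position; "orientation": TCP orientation; "force": force on the tool from outside, world axes, zero at the start; "moment": the same for the moment, N m; "opening": finger opening in m; "gripper_force": force on a finger pad.
Only numpy, scipy, OpenCV 4.12 (cv2) and the standard library are available. Lean on these libraries where they do the work, as an engineer would, in place of code of your own. Each camera call takes 0.05 s, during which the arm holds its last target. There are 200 camera calls.

### The job

Draw the inspection torch (the plain tube with the push button on its tail) straight up out of the tool holder, tip it over to a slant of about 45 degrees with its lens end lowermost, and hold it in the air with the beam aimed at the middle of the top of the finned heat sink on the circuit board, the lens about 100 mm from it. The program finishes while still holding the torch there, still and touching nothing else; do not touch the board or its components, and leave the other tools in the holder and everything else on the bench where they are.

Things in the scene. Friction and masses are not known exactly. Their poses are not given: they have to be found in the camera images.
- torch: inspection torch: round aluminium tube 150 mm long, 24 mm across (dark 26 mm bezel on the lowest 22 mm, dark 26 mm collar 138-144 mm up, 12 mm rubber button on top). Stands lens down in any of the holder's sockets, upper 105 mm above the holder. Origin: centre of the lens face; z from lens to tail, beam along -z. About 120 g. Grip it 95-125 mm up, at any yaw.
- torch_beam (a point): the point on the torch's axis 100 mm in front of the lens (no solid): where the light should fall
- holder: fixed wooden block 60 x 220 x 60 mm (x, y, z) with three round sockets 29 mm across and 45 mm deep, 75 mm apart in a row along its y axis, the middle one at its centre. Origin: centre of its underside, on the table; z up. Its place and yaw vary.
- nutdriver: nut driver in another socket: black handle 26 mm across standing 40 mm above the holder's top, a thin steel shaft with a 12 mm socket end above it; total 140 mm long, top 95 mm above the holder. Origin: centre of its lower end. Stays in its socket.
- sucker: solder sucker in another socket: metal barrel 26 mm across standing 45 mm above the holder's top, then a thin rod and a 20 mm black plunger knob; total 135 mm long, top 90 mm above the holder. Origin: centre of its lower end. Stays in its socket.
- board: fixed green circuit board 150 x 110 mm, its upper face 12 mm above the table, on four short posts. Origin: on the table under its centre; x along the long side, z up. Its place and yaw vary. It carries the heat sink, transformer and capacitors in a slanting row, in any order.
- heatsink: aluminium heat sink on the board: block 36 x 30 mm, 30 mm high, with six upright fins. Origin: centre of its underside, on the board.
- heatsink_top (a point): middle of the top of the heat sink, 42 mm above the table: the point to aim at
- transformer: dark steel transformer with copper winding on the board, 34 x 34 mm, 26 mm high. Origin: centre of its underside.
- capacitors: pair of black upright round capacitors on the board, 16 mm across and 26 mm high each. Origin: centre of the underside of the pair.
- tape: black ring of adhesive tape lying flat, 80 mm across, 19 mm high. Bystander; origin at its underside, on the table
- battery: upright dark cylindrical battery cell, 33 mm across, 61 mm high. Bystander; origin at its underside, on the table
- mug: white mug, 80 mm across, 90 mm high. Bystander; origin at its underside, on the table
- meter: hand-held multimeter lying flat, 150 x 75 x 38 mm. Bystander; origin at its underside, on the table
- screwdriver: screwdriver lying flat. Bystander; origin at its underside, on the table
- screwpot: small steel bowl, 60 mm across, 35 mm high. Bystander; origin at its underside, on the table
- headphones: black headphones lying on their ear cups, about 190 x 160 mm, 70 mm high. Bystander; origin at its underside, on the table
Things that resemble listed ones, but are neither listed nor needed, are in the scene too. Of the things that look like the holder, the larger one is meant. What is shaped like the board but blue is not meant.

How it is judged:
By the outcome, as a careful person would: the job done as asked, in the order asked, and still so for the second after the job is handed in, while the arm keeps its last pose, push and grip.
It also fails if it takes over 40 s, if anything falls off the work surface, if the arm or the gripper's body presses on something with over 40 N, if the wrist force passes 120 N, or if a joint passes its speed limit or range.

## Working session

There is one attempt and no reset: what is moved stays moved. The work goes in short steps, Python scripts to look and compute and a tool call to move; the robot and the scene stay as the last step left them, time stands still between calls to the robot, and variables do not carry over. Pictures are saved under pics/ and viewed, at most 10 in all, crops included, and the job is handed in when it is done.

Besides the shell and the picture viewer there is one more tool, called after "Call:" by a JSON object that holds its "method" and its "body", one argument or row to a line. send_rows: Moves the arm, as the interface text tells. Its arguments: {"type":"object","properties":{"plan":{"type":"array","items":{"type":"array","items":{"type":"array","items":{"type":"number"}}}},"fingers":{"type":"number"}},"required":["plan"]}

```bash
mkdir -p pics; python3 - <<'E'
from plant import ctrl
import cv2,pickle
d={}
for n in("scene","top","wrist"):
    s=ctrl.snapshot(n);d[n]=s;cv2.imwrite(f"pics/{n}0.png",s["img"][:,:,::-1]);print(n,s["K"].round(1).tolist(),s["pose"].round(3).tolist())
pickle.dump(d,open("s0.pkl","wb"))
o=ctrl.get_obs();print({k:o[k] for k in("clock","joint_pos","tool_pos","orientation","opening","force")})
E
```

```text
scene [[506.4, 0.0, 277.6], [0.0, 506.4, 205.3], [0.0, 0.0, 1.0]] [[-0.108, 0.828, -0.551, 1.275], [0.994, 0.099, -0.045, 0.008], [0.017, -0.553, -0.833, 1.151], [0.0, 0.0, 0.0, 1.0]]
top [[384.0, 0.0, 280.7], [0.0, 384.0, 208.0], [0.0, 0.0, 1.0]] [[-0.001, -0.994, 0.106, 0.425], [-0.999, 0.005, 0.037, -0.05], [-0.037, -0.106, -0.994, 0.894], [0.0, 0.0, 0.0, 1.0]]
wrist [[304.9, 0.0, 281.0], [0.0, 304.9, 205.0], [0.0, 0.0, 1.0]] [[-0.403, 0.876, 0.265, 0.199], [0.915, 0.385, 0.118, -0.649], [0.001, 0.29, -0.957, 0.384], [0.0, 0.0, 0.0, 1.0]]
{'clock': 0.15, 'joint_pos': array([-4.97855982e+01,  2.05802105e+01,  6.48329382e-01, -1.44022772e-02,
       -7.01344809e+01, -1.65072148e+01]), 'tool_pos': array([ 0.27124102, -0.6177335 ,  0.22587794]), 'orientation': array([ 1.79932526e+02, -5.87447433e-03, -1.56297711e+02]), 'opening': 0.08744114161617819, 'force': array([-0.83849498,  0.51568399, -0.06385943])}
```

View pics/scene0.png

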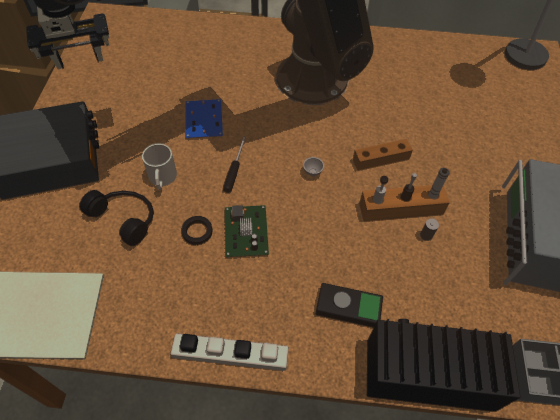

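View pics/top0.png

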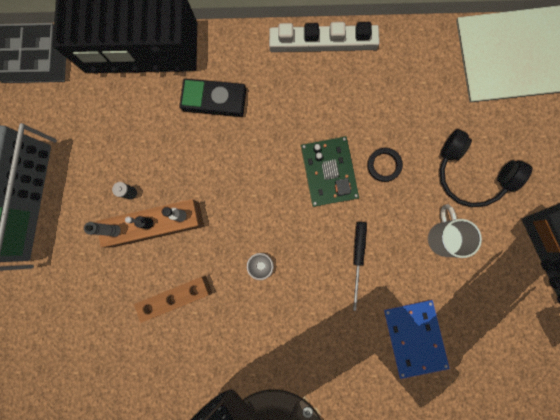

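The scene view shows the holder at about (404,204), with the torch at (440,182), nut driver at (410,187) and sucker at (381,190); the battery at (430,229) is separate. The green board is at (246,231) with the heat sink at (246,227). In the top view the holder is at (150,224), the torch at (100,229) and the board at (330,171). The smaller empty block at (383,154) in the scene view and the blue board are decoys. 
Things that could be taken for the torch (scene pixels): torch (440,182), sucker (381,190), nut driver (410,187), battery (430,229). I choose (440,182), the plain tube, and will check it in a crop.

```bash
python3 - <<'E'
import cv2,numpy as np
s=cv2.imread("pics/scene0.png");t=cv2.imread("pics/top0.png")
f=lambda im,x,y,w,h:cv2.resize(im[y:y+h,x:x+w],(400,300),interpolation=cv2.INTER_CUBIC)
m=np.vstack([np.hstack([f(s,352,155,100,75),f(s,206,195,80,60)]),np.hstack([f(t,75,180,140,105),f(t,290,130,80,60)])])
cv2.imwrite("pics/crop0.png",m)
E
```

```text
(no output)
```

View pics/crop0.png

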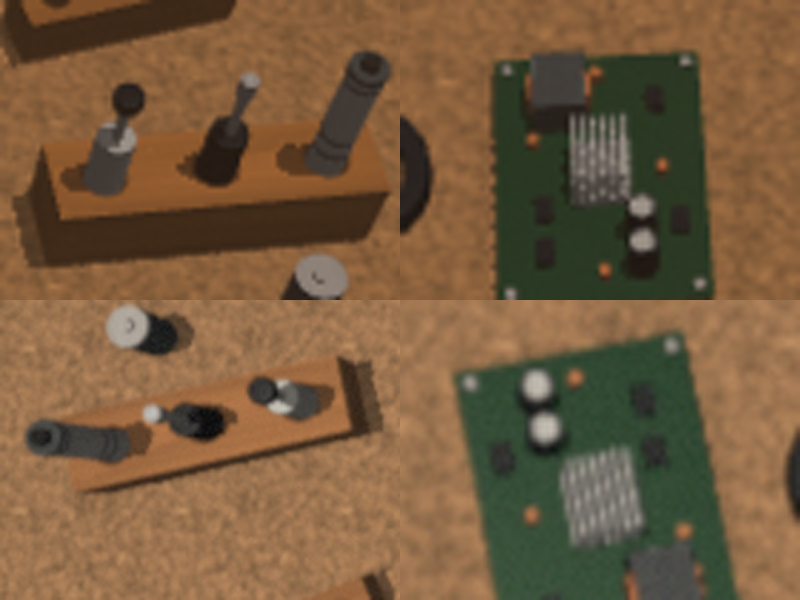

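The crop confirms it: the plain tube with collars and a tail button at scene (445,171) is the torch. The heat sink is between the transformer and the capacitors. Next I triangulate.

```bash
cat > h.py <<'E'
import pickle,cv2,numpy as np
def ray(s,p):
    d=s["pose"][:3,:3]@np.linalg.inv(s["K"])@np.r_[p,1.];return s["pose"][:3,3],d/np.linalg.norm(d)
def tri(L):
    A=0;b=0;R=[]
    for s,p in L:
        c,d=ray(s,p);P=np.eye(3)-np.outer(d,d);A=A+P;b=b+P@c;R.append((c,P))
    x=np.linalg.solve(A,b);return x.round(4),[round(1e3*np.linalg.norm(P@(x-c)),1) for c,P in R]
def onz(s,p,z):
    c,d=ray(s,p);return (c+d*(z-c[2])/d[2]).round(4)
E
python3 - <<'E'
from h import *
D=pickle.load(open("s0.pkl","rb"));S,T=D["scene"],D["top"]
a=lambda u,v,x,y,k:(x+u/k-.5+.5/k*0,y+v/k-.5)
sc=lambda u,v:a(u,v,352,155,4);tc=lambda u,v:a(u,v-300,75,180,400/140)
sb=lambda u,v:a(u-400,v,206,195,5);tb=lambda u,v:a(u-400,v-300,290,130,5)
print("tail",tri([(S,sc(372,63)),(T,tc(42,437))]))
print("foot",tri([(S,sc(325,163)),(T,tc(116,444))]),onz(S,sc(325,163),.06),onz(T,tc(116,444),.06))
print("hs",tri([(S,sb(600,145)),(T,tb(602,497))]),onz(T,tb(602,497),.042),onz(S,sb(600,145),.042))
for p in[(43,145),(355,132-0),(388,190),(62,218)]:print("hold S",onz(S,sc(*p),.06))
for p in[(338,358),(353,433),(82,490),(68,415)]:print("hold T",onz(T,tc(*p),.06))
for p in[(495,62),(696,55),(712,300)]:print("board S",onz(S,sb(*p),.012))
for p in[(456,374),(683,332)]:print("board T",onz(T,tb(*p),.012))
E
```

```text
tail (array([0.4673, 0.3525, 0.1598]), [np.float64(1.1), np.float64(1.1)])
foot (array([0.4678, 0.3526, 0.0516]), [np.float64(1.3), np.float64(1.3)]) [0.4733 0.3512 0.06  ] [0.4676 0.3472 0.06  ]
hs (array([ 0.6049, -0.129 ,  0.0382]), [np.float64(0.2), np.float64(0.2)]) [ 0.6041 -0.1288  0.042 ] [ 0.6072 -0.1284  0.042 ]
hold S [0.4811 0.1657 0.06  ]
hold S [0.4455 0.3728 0.06  ]
hold S [0.4902 0.3911 0.06  ]
hold S [0.5376 0.1789 0.06  ]
hold T [0.5336 0.1756 0.06  ]
hold T [0.4755 0.1626 0.06  ]
hold T [0.4322 0.3722 0.06  ]
hold T [0.4902 0.3861 0.06  ]
board S [ 0.544  -0.1956  0.012 ]
board S [ 0.5267 -0.0888  0.012 ]
board S [ 0.6737 -0.0626  0.012 ]
board T [ 0.6697 -0.0642  0.012 ]
board T [ 0.6887 -0.1706  0.012 ]
```

```bash
cat >> h.py <<'E'
from plant import ctrl
from scipy.spatial.transform import Rotation as Ro
def cur():
    o=ctrl.get_obs();return np.array(o["tool_pos"]),Ro.from_euler("xyz",o["orientation"],degrees=True),o
def to(p,R):
    q,C,o=cur();print("row",(C.inv().apply(np.array(p)-q)*100).round(2),(C.inv()*R).as_rotvec(degrees=True).round(2),
      "clock",round(o["clock"],2),"q",np.round(o["joint_pos"],1))
def down(az): # tool down, tool y toward azimuth az
    y=np.r_[np.cos(np.radians(az)),np.sin(np.radians(az)),0];z=np.r_[0,0,-1.];return Ro.from_matrix(np.c_[np.cross(y,z),y,z])
def aim(az,slant=45): # beam pose: torch leans to azimuth az, tool y in the tilt plane
    a,s=np.radians(az),np.radians(slant);z=-np.r_[np.cos(a)*np.cos(s),np.sin(a)*np.cos(s),np.sin(s)]
    x=np.cross(down(az).as_matrix()[:,1],[0,0,-1.]);return Ro.from_matrix(np.c_[x,np.cross(z,x),z])
E
python3 -c "
from h import *
to([.5,-.15,.25],down(130))
to([.467,.352,.24],down(154))"
```

```text
row [-39.75  33.63  -2.38] [  0.07   0.   -16.3 ] clock 0.15 q [-49.8  20.6   0.6  -0.  -70.1 -16.5]
row [-56.91  80.93  -1.32] [ 7.00e-02  2.00e-02 -4.03e+01] clock 0.15 q [-49.8  20.6   0.6  -0.  -70.1 -16.5]
```

Call:
{"method": "send_rows", "body": {
  "plan": [
    [[-40,34,-2.5,0,0,-16],[-40,34,-2.5,0,0,-16],[-40,34,-2.5,0,0,-16],[-40,34,-2.5,0,0,-16],[-40,34,-2.5,0,0,-16],[-40,34,-2.5,0,0,-16],[-40,34,-2.5,0,0,-16],[-40,34,-2.5,0,0,-16]]
  ],
  "fingers": 0.7
}}

```text
clock: 0.82
tool_pos: [0.4172, -0.3166, 0.2425]
orientation: [-180.0, 0.0, -140.3]
force: [1.4, -1.3, -0.6]
opening: 0.0611
gripper_force: 0.0
```

```bash
python3 -c "
from h import *
to([.5,-.1,.25],down(140))
to([.467,.352,.24],down(154));print(cur()[0])"
```

```text
row [-20.21  11.38  -0.74] [-0.00e+00  1.00e-02 -1.03e+01] clock 0.82 q [-15.7   5.6 -16.8  -0.  -67.6 -34.6]
row [-46.54  48.27   0.26] [-1.00e-02  1.00e-02 -2.43e+01] clock 0.82 q [-15.7   5.6 -16.8  -0.  -67.6 -34.6]
[ 0.41723246 -0.31663433  0.24253419]
```

Call:
{"method": "send_rows", "body": {
  "plan": [
    [[-20,11.5,-0.7,0,0,-10],[-20,11.5,-0.7,0,0,-10],[-20,11.5,-0.7,0,0,-10],[-20,11.5,-0.7,0,0,-10],[-46.5,48.3,0.2,0,0,-24],[-46.5,48.3,0.2,0,0,-24],[-46.5,48.3,0.2,0,0,-24],[-46.5,48.3,0.2,0,0,-24]]
  ]
}}

```text
clock: 1.48
tool_pos: [0.4715, 0.0061, 0.2452]
orientation: [-180.0, 0.0, -116.2]
force: [1.4, -0.4, 0.3]
opening: 0.0615
gripper_force: 0.0
```

```bash
python3 -c "
from h import *
to([.467,.352,.24],down(154));print(cur()[0])"
```

```text
row [-30.82  15.7    0.53] [-0.01  0.01 -0.25] clock 1.48 q [ 24.7   0.2 -22.2  -0.  -67.5 -51. ]
[0.47150526 0.00611632 0.245216  ]
```

Call:
{"method": "send_rows", "body": {
  "plan": [
    [[-23.7,12.1,0,0,0,0],[-23.7,12.1,0,0,0,0],[-23.7,12.1,0,0,0,0],[-23.7,12.1,0,0,0,0],[-23.7,12.1,0,0,0,0],[-23.7,12.1,0,0,0,0],[-23.7,12.1,0,0,0,0],[-23.7,12.1,0,0,0,0]]
  ]
}}

```text
clock: 2.15
tool_pos: [0.4683, 0.2737, 0.2444]
orientation: [180.0, -0.0, -116.1]
force: [0.3, 0.6, 0.1]
opening: 0.061
gripper_force: 0.0
```

```bash
python3 -c "
from h import *
s=ctrl.snapshot('wrist');pickle.dump(s,open('w1.pkl','wb'));cv2.imwrite('pics/w1.png',s['img'][:,:,::-1])
to([.467,.352,.24],down(154))"
```

```text
row [-7.14  3.63  0.43] [ 0.03 -0.07 -0.14] clock 2.2 q [ 50.9   7.3 -14.6  -0.  -68.2 -77. ]
```

View pics/w1.png

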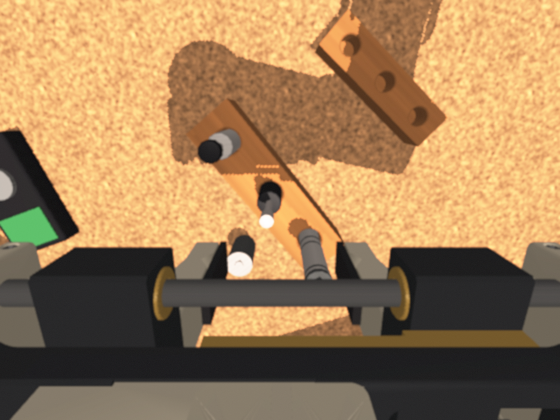

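The wrist view shows the torch foot at (311,232), but the gripper hides the tail. I move past the torch to see all of it.

Call:
{"method": "send_rows", "body": {
  "plan": [
    [[-18,4,0,0,0,0],[-18,4,0,0,0,0],[-18,4,0,0,0,0],[-18,4,0,0,0,0],[-18,4,0,0,0,0],[-18,4,0,0,0,0]]
  ]
}}

```text
clock: 2.7
tool_pos: [0.5131, 0.4516, 0.2432]
orientation: [180.0, -0.1, -116.2]
force: [0.6, -0.9, 1.0]
opening: 0.0616
gripper_force: 0.0
```

```bash
python3 -c "
from h import *
s=ctrl.snapshot('wrist');pickle.dump(s,open('w2.pkl','wb'));im=s['img'][:,:,::-1]
cv2.imwrite('pics/w2.png',cv2.resize(im[40:240,180:430],(800,640))[:600])
to([.467,.352,.24],down(154))"
```

```text
row [10.79 -0.23  0.38] [ 0.02 -0.14 -0.27] clock 2.75 q [ 57.6  20.8   3.2  -0.  -72.6 -83.9]
```

View pics/w2.png

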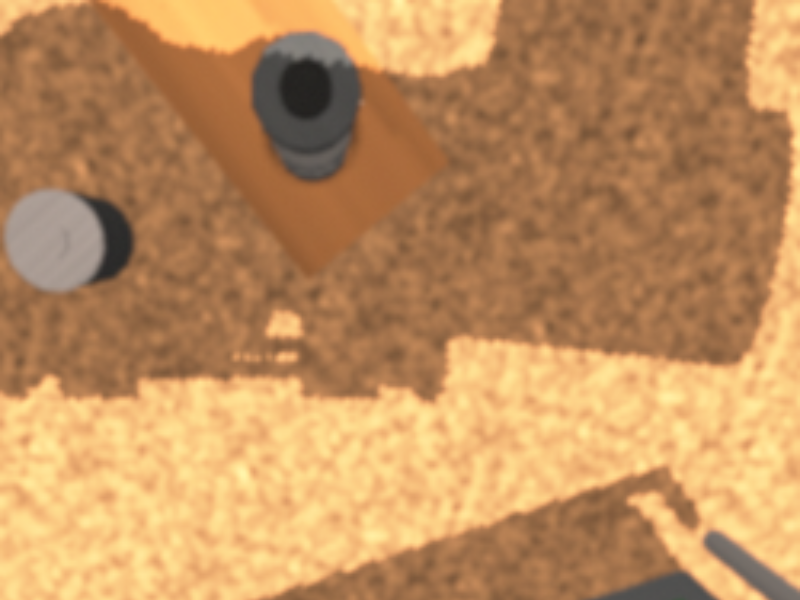

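The tail is clear here: collar centre at crop (306,92), which is full-image (275.6,68.8), and button at (306,87).

```bash
python3 -c "
from h import *
D=pickle.load(open('s0.pkl','rb'));S,T=D['scene'],D['top'];W=pickle.load(open('w2.pkl','rb'))
w=(180+306/3.2-.5,40+87/3.2-.5);sc=(352+372/4-.5,155+63/4-.5);tc=(75+42/2.857-.5,180+137/2.857-.5)
print(tri([(W,w),(S,sc),(T,tc)]),tri([(W,w),(S,sc)]),tri([(W,w),(T,tc)]))
for z in(.155,.16,.165):print(onz(W,w,z))
print('collar',onz(W,(180+306/3.2-.5,40+92/3.2-.5),.159))
x=tri([(W,w),(S,sc),(T,tc)])[0]
to([x[0],x[1],.24],down(154))"
```

```text
(array([0.4679, 0.3517, 0.1609]), [np.float64(0.7), np.float64(1.4), np.float64(1.0)]) (array([0.4687, 0.352 , 0.1628]), [np.float64(0.7), np.float64(0.7)]) (array([0.4678, 0.3511, 0.16  ]), [np.float64(0.4), np.float64(0.4)])
[0.468  0.3504 0.155 ]
[0.4682 0.3511 0.16  ]
[0.4684 0.3517 0.165 ]
collar [0.4687 0.3519 0.159 ]
row [10.77 -0.33  0.38] [ 0.02 -0.14 -0.27] clock 2.75 q [ 57.6  20.8   3.2  -0.  -72.6 -83.9]
```

Call:
{"method": "send_rows", "body": {
  "plan": [
    [[10.8,-0.3,0,0,0,0],[10.8,-0.3,0,0,0,0],[10.8,-0.3,0,0,0,0],[10.8,-0.3,0,0,0,0],[10.8,-0.3,0,0,0,0],[10.8,-0.3,3,0,0,0],[10.8,-0.3,5,0,0,0],[10.8,-0.3,5,0,0,0]]
  ]
}}

```text
clock: 3.42
tool_pos: [0.4658, 0.3491, 0.1913]
orientation: [179.9, -0.3, -116.4]
force: [-0.7, 0.6, -1.4]
opening: 0.0615
gripper_force: 0.0
```

```bash
python3 -c "
from h import *
to([.468,.3515,.114],down(154))"
```

```text
row [-0.36 -0.11  7.72] [ 0.13 -0.33 -0.38] clock 3.42 q [ 56.   13.6 -13.9  -0.1 -62.8 -82.4]
```

Call:
{"method": "send_rows", "body": {
  "plan": [
    [[-0.3,-0.1,0,0,0,0],[-0.3,-0.1,2.5,0,0,0],[-0.3,-0.1,4.5,0,0,0],[-0.3,-0.1,6.5,0,0,0],[-0.3,-0.1,7.7,0,0,0],[-0.3,-0.1,7.7,0,0,0],[-0.3,-0.1,7.7,0,0,0]]
  ]
}}

```text
clock: 4.0
tool_pos: [0.4704, 0.3541, 0.1192]
orientation: [-180.0, 0.0, -116.3]
force: [-0.0, -0.6, 0.7]
opening: 0.0612
gripper_force: 0.0
```

```bash
python3 -c "
from h import *
to([.468,.3515,.114],down(154));print(cur()[2]['force'])"
```

```text
row [0.34 0.1  0.52] [-0.04  0.02 -0.27] clock 4.0 q [ 56.   17.7 -18.7   0.  -53.6 -82.3]
[-0.04031841 -0.61418078  0.72717697]
```

Call:
{"method": "send_rows", "body": {
  "plan": [
    [[0.3,0.1,0.3,0,0,0],[0.3,0.1,0.3,0,0,0],[0.3,0.1,0.3,0,0,0]]
  ]
}}

```text
clock: 4.25
tool_pos: [0.4676, 0.3516, 0.1163]
orientation: [-180.0, 0.1, -116.3]
force: [-0.4, -0.3, 0.2]
opening: 0.0618
gripper_force: 0.0
```

```bash
python3 -c "
from h import *
to([.468,.3515,.114],down(154));print(cur()[0],cur()[2]['force'])"
```

```text
row [-0.01 -0.04  0.23] [-0.02  0.09 -0.28] clock 4.25 q [ 56.1  17.5 -19.3   0.  -53.  -82.4]
[0.46762648 0.3515914  0.11631722] [-0.41889675 -0.28400783  0.17602879]
```

Call:
{"method": "send_rows", "body": {
  "plan": [
    [[0,0,0.4,0,0,0],[0,0,0.4,0,0,0],[0,0,0.4,0,0,0]]
  ]
}}

```text
clock: 4.5
tool_pos: [0.4673, 0.3512, 0.1112]
orientation: [180.0, -0.0, -116.3]
force: [-0.1, 0.2, 0.1]
opening: 0.0614
gripper_force: 0.0
```

Call:
{"method": "send_rows", "body": {
  "plan": [
    [[0,0,0,0,0,0],[0,0,0,0,0,0],[0,0,0,0,0,0],[0,0,0,0,0,0],[0,0,0,0,0,0],[0,0,0,0,0,0],[0,0,0,0,0,0],[0,0,0,0,0,0]]
  ],
  "fingers": 0
}}

```text
clock: 5.17
tool_pos: [0.4673, 0.3512, 0.1111]
orientation: [180.0, -0.0, -116.3]
force: [-0.2, -0.6, 0.4]
opening: 0.0239
gripper_force: 30.0
```

Call:
{"method": "send_rows", "body": {
  "plan": [
    [[0,0,-1,0,0,0],[0,0,-2.5,0,0,0],[0,0,-4.5,0,0,0],[0,0,-7,0,0,0],[0,0,-10,0,0,0],[0,0,-13,0,0,0],[0,0,-16,0,0,0],[0,0,-19,0,0,0]]
  ]
}}

```text
clock: 5.83
tool_pos: [0.467, 0.3508, 0.3035]
orientation: [180.0, 0.0, -116.3]
force: [0.2, -0.1, -1.0]
opening: 0.0244
gripper_force: 30.0
```

Call:
{"method": "send_rows", "body": {
  "plan": [
    [[0,0,-2,0,0,0],[0,0,-3,0,0,0],[0,0,-3,0,0,0]]
  ]
}}

```text
clock: 6.08
tool_pos: [0.4678, 0.3517, 0.334]
orientation: [-179.9, 0.2, -116.3]
force: [0.1, 0.7, -1.1]
opening: 0.0241
gripper_force: 30.0
```

```bash
python3 -c "
from h import *
H=np.r_[.605,-.129,.042]
R=aim(105);u=-R.as_matrix()[:,2];P=H+u*(.1+.096);print('final',P,R.as_euler('xyz',degrees=True))
to([.55,.05,.32],down(105))
to(P+[0,0,.08],R);to(P,R)"
```

```text
final [0.56912951 0.00487049 0.18059293] [-135.    0. -165.]
row [ 23.41 -20.72   1.33] [4.000e-02 2.500e-01 4.871e+01] clock 6.08 q [ 56.1   9.1  -1.    0.  -79.7 -82.4]
row [ 26.64 -24.43   7.26] [42.24 19.34 46.03] clock 6.08 q [ 56.1   9.1  -1.    0.  -79.7 -82.4]
row [ 26.67 -24.42  15.26] [42.24 19.34 46.03] clock 6.08 q [ 56.1   9.1  -1.    0.  -79.7 -82.4]
```

Call:
{"method": "send_rows", "body": {
  "plan": [
    [[2,-2,0,0,0,5],[5,-4.5,0,0,0,11],[8,-7,0,0,0,17],[11,-10,0,0,0,23],[14,-12.5,0,0,0,29],[17,-15,0,0,0,35],[20,-18,0,0,0,41],[22.5,-20,0,0,0,46]]
  ]
}}

```text
clock: 6.75
tool_pos: [0.5466, 0.0583, 0.3293]
orientation: [-180.0, -0.2, -162.6]
force: [1.3, 1.0, -1.6]
opening: 0.0247
gripper_force: 30.0
```

Call:
{"method": "send_rows", "body": {
  "plan": [
    [[0,0,0,4,0,0],[0,0,0,10,0,0],[0,0,0,16,0,0],[0,0,0,22,0,0],[0,0,0,28,0,0],[0,0,0,34,0,0],[0,0,0,40,0,0],[0,0,0,44,0,0]]
  ]
}}

```text
clock: 7.42
tool_pos: [0.5462, 0.0611, 0.3292]
orientation: [-135.6, -0.2, -162.2]
force: [-0.1, -0.2, -1.9]
opening: 0.0245
gripper_force: 30.0
```

```bash
python3 -c "
from h import *
H=np.r_[.605,-.129,.042]
R=aim(105);u=-R.as_matrix()[:,2];P=H+u*(.1+.096);print('final',P)
to(P+[0,0,.04],R);to(P,R)"
```

```text
final [0.56912951 0.00487049 0.18059293]
row [-0.49  3.27 12.  ] [0.61 1.88 2.14] clock 7.42 q [  49.8    9.8  -27.8   36.8  -81.8 -137.1]
row [-0.51  6.07 14.86] [0.61 1.88 2.14] clock 7.42 q [  49.8    9.8  -27.8   36.8  -81.8 -137.1]
```

Call:
{"method": "send_rows", "body": {
  "plan": [
    [[0,0.5,1,0,0,0],[-0.1,1,3,0.2,0.5,0.5],[-0.2,1.7,5.5,0.4,1,1],[-0.3,2.5,8,0.6,1.5,1.5],[-0.4,3,10,0.6,1.9,2.1],[-0.5,3.6,12,0.6,1.9,2.1],[-0.5,4,12.7,0.6,1.9,2.1],[-0.5,4,12.7,0.6,1.9,2.1]]
  ]
}}

```text
clock: 8.08
tool_pos: [0.5685, 0.004, 0.2096]
orientation: [-135.4, -0.2, -165.2]
force: [0.6, -0.6, -1.2]
opening: 0.0241
gripper_force: 30.0
```

```bash
python3 - <<'E'
from h import *
d={}
for n in("scene","top","wrist"):d[n]=ctrl.snapshot(n)
pickle.dump(d,open("s1.pkl","wb"))
S,T,W=[d[n]["img"][:,:,::-1] for n in("scene","top","wrist")]
f=lambda im,x,y,w,h:cv2.resize(im[y:y+h,x:x+w],(400,300),interpolation=cv2.INTER_CUBIC)
m=np.vstack([np.hstack([f(S,206,170,120,90),f(T,250,120,120,90)]),np.hstack([f(W,0,0,560,420),f(W,200,100,200,150)])])
cv2.imwrite("pics/c1.png",m)
H=np.r_[.605,-.129,.042]
R=aim(105);P=H-R.as_matrix()[:,2]*(.1+.096);to(P,R)
p,C,o=cur();print(p,"lens pred",p+C.apply([0,0,.096]))
for n in("scene","top"):
    s=d[n];q=s["pose"];h=lambda X:s["K"]@(q[:3,:3].T@(np.array(X)-q[:3,3]))
    for X in(p+C.apply([0,0,.096]),p-C.apply([0,0,.054]),H):v=h(X);print(n,(v[:2]/v[2]).round(1))
E
```

```text
row [0.14 2.17 2.36] [ 0.44  0.04 -0.18] clock 8.23 q [  42.1   16.1  -37.2   42.5  -67.6 -145.1]
[0.57011017 0.00625833 0.21268771] lens pred [ 0.58760748 -0.05879167  0.1442893 ]
scene [273.8 197.3]
scene [320.4 165.1]
scene [245.4 222.7]
top [299.2 166.7]
top [240.5 169.7]
top [330.  168.5]
```

View pics/c1.png

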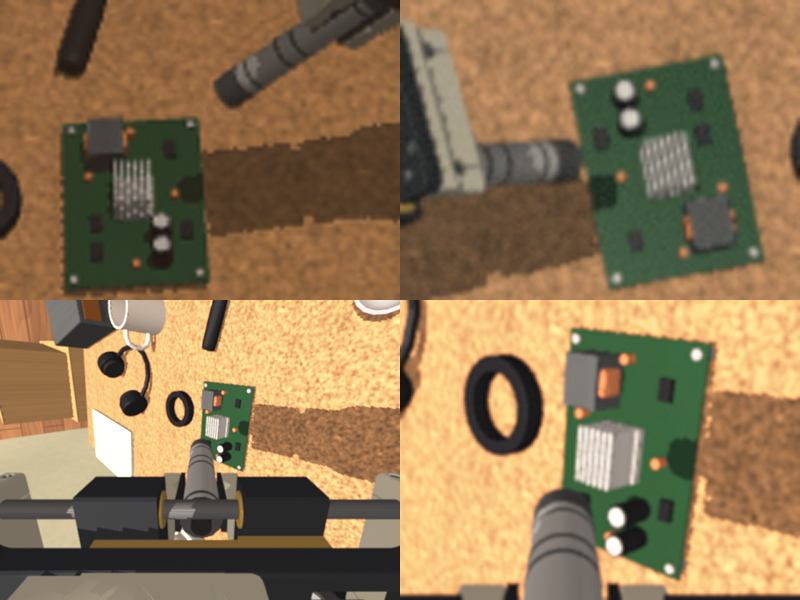

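The lens is at scene (274,197) and the heat sink top at top-view (330,169). Both match the predictions to about 1 px. Now the final descent.

Call:
{"method": "send_rows", "body": {
  "plan": [
    [[0.1,0.5,0.6,0.2,0,0],[0.1,1,1.2,0.4,0,0],[0.1,1.6,1.8,0.4,0,0],[0.1,2.2,2.4,0.4,0,0],[0.1,2.2,2.4,0.4,0,0],[0.1,2.2,2.4,0.4,0,0],[0.1,2.2,2.4,0.4,0,0],[0.1,2.2,2.4,0.4,0,0]]
  ]
}}

```text
clock: 8.9
tool_pos: [0.5694, 0.0046, 0.1797]
orientation: [-135.0, 0.1, -165.1]
force: [-0.1, -0.1, -1.7]
opening: 0.0241
gripper_force: 30.0
```

```bash
python3 - <<'E'
from h import *
d={}
for n in("scene","top","wrist"):d[n]=ctrl.snapshot(n)
pickle.dump(d,open("s2.pkl","wb"))
S,T,W=[d[n]["img"][:,:,::-1] for n in("scene","top","wrist")]
f=lambda im,x,y,w,h:cv2.resize(im[y:y+h,x:x+w],(400,300),interpolation=cv2.INTER_CUBIC)
m=np.vstack([np.hstack([f(S,220,180,80,60),f(T,280,140,80,60)]),np.hstack([f(S,330,130,160,120),f(W,220,120,120,90)])])
cv2.imwrite("pics/c2.png",m)
H=np.r_[.605,-.129,.042]
R=aim(105);P=H-R.as_matrix()[:,2]*(.1+.096);to(P,R)
p,C,o=cur();L=p+C.apply([0,0,.096]);B=p+C.apply([0,0,.196]);print("lens",L,"beam",B,"qvel",np.abs(o["qvel"]).max())
for n in("scene","top"):
    s=d[n];q=s["pose"];h=lambda X:s["K"]@(q[:3,:3].T@(np.array(X)-q[:3,3]))
    for X in(L,H):v=h(X);v=v/v[2];x0,y0=(220,180) if n=="scene" else(280,140);print(n,v[:2].round(1),((v[:2]+.5-[x0,y0])*5).round(0))
E
```

```text
row [ 0.01 -0.03 -0.09] [ 0.02  0.01 -0.19] clock 9.05 q [  41.7   18.3  -39.8   44.5  -64.4 -148.6]
lens [ 0.58695257 -0.06102996  0.11188154] beam [ 0.60527305 -0.12930504  0.04115054] qvel 0.09022821776545786
scene [272.7 204.5] [266. 125.]
scene [245.4 222.7] [129. 216.]
top [300.1 170.3] [103. 154.]
top [330.  168.5] [252. 145.]
```

View pics/c2.png

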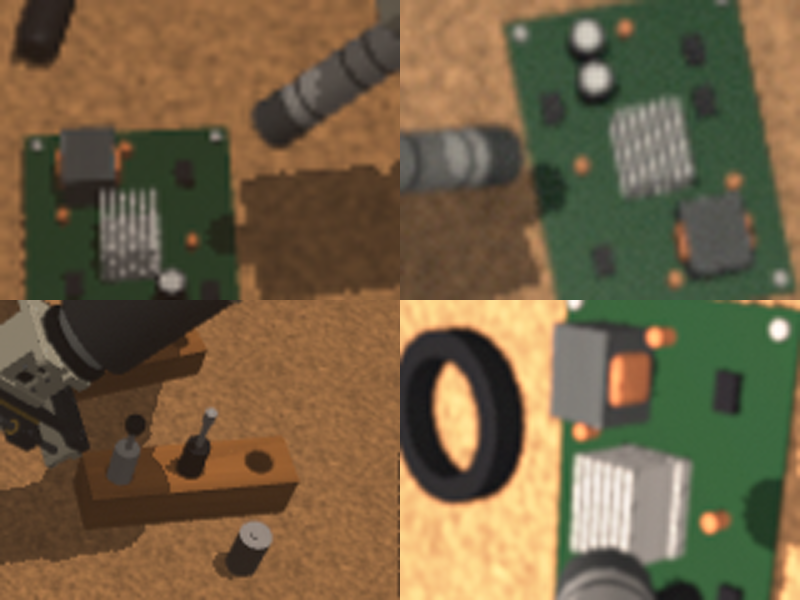

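The torch is held at 45°, with the lens 100 mm from the heat sink top and the beam point within about 1 mm of the target. The other two tools and the battery are undisturbed.

```bash
python3 -c "
from plant import ctrl
print(ctrl.close_job())"
```

```text
the job is handed in; nothing more can be done
None
```

The job is handed in: the torch was drawn straight up from the holder and is held still at about 45°, lens down. By my measurements the lens is about 100 mm from the middle of the heat sink's top, with the aim within about 2 mm, and the run took about 9 s of the 40 s allowed.

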